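# Re-position a rail carriage and hover its cover plate over the screw holes

## Task

Swing the carriage's clamp lever over to release it, slide the carriage along the rail until its pointer stands in line with the index point, and swing the lever all the way back to lock it. Then pick up the loose cover plate by its neck and hold it level, hovering about 12 mm above the open housing on the carriage without touching it, turned so that its four holes lie over the four threaded holes for the screws. Finish while still holding it there, and leave the other things on the bench where they are.

Things in the scene. Friction and masses are not known exactly. Their poses are not given: they have to be found in the camera images.
- lever (a joint): Clamp lever angle: 0 = locked, against its stop (leaning 35 deg from upright towards the rail's -x, the robot's side; every run starts here), growing as it swings up and over towards the rail's +x, to its other stop at 1.22 (leaning 35 deg to +x). The clamp bites below about 0.6 and the carriage is free above; swing it past 1.0 to release and under 0.15 to lock. It stays where it is left; about 4 to 10 N at the knob turn it.
- lever_axle (a point): Centre of the lever's axle, on the +y end of the carriage, 46 mm above the bench. The axle runs along the point's y axis (along the rail), so the lever swings across the rail (along its x). The lever is a 10 mm round bar with an 18 mm ball knob, 46 mm from axle to knob centre; low bracket cheeks beside it reach 53 mm above the bench, and the housing wall is 23 mm from the axle centre, to -y.
- lever_knob (a point): Centre of the lever's black 18 mm ball knob.
- carriage (a joint): Position of the carriage along the rail (m), growing to the rail's +y; limits -0.083 and 0.083. Held fast by the locked lever; released, 3 to 4 N move it and it stays where it is left.
- post (a point): Steel grip post on the -y end of the carriage for sliding it: upright, 18 mm diameter, standing from 39 to 77 mm above the bench; this point lies on its axis at 58 mm height. Axes as the rail's (y along the rail). The housing wall is 23 mm from the post's axis, to +y.
- pointer_tip (a point): Tip of the small downward point on the front (-x side) of the carriage, 23 mm above the bench; it belongs in line (along the rail) with the index point. Axes as the rail's: y along the rail, x across it.
- index_tip (a point): Tip of the small upward point of the fixed index block, on the bench in front of the rail, 23 mm high: the mark. Axes as the rail's (y along the rail).
- rail: The fixed rail with all it carries: 70 mm wide, 360 mm long (its y), top 24 mm above the bench, a 7 mm high stop at each end; origin at the centre of its underside. The carriage is 170 mm long with its flat deck 39 mm above the bench.
- mount (a point): Centre of the open housing's top face on the carriage, 70 mm above the bench. The face is 70 mm (x, across the rail) by 90 mm (y, along the rail) with a 30 x 46 mm window. It moves with the carriage; axes as the rail's.
- thread_a (a point): 6 mm threaded hole in the housing's top face at x -25, y -35 mm from its centre.
- thread_b (a point): Threaded hole at x -25, y +35 mm.
- thread_c (a point): Threaded hole at x +25, y +35 mm.
- thread_d (a point): Threaded hole at x +25, y -35 mm.
- cover_neck (a point): Loose cover plate (0.18 kg, a factor 0.8 to 1.3): flat plate 70 mm (its x) by 90 mm (its y), 6 mm thick, lying on the bench, with a rectangular neck in its middle, 36 mm (x) by 24 mm (y), rising from 6 to 42 mm above the plate's underside. This point is the neck's axis at 24 mm above the underside. Grip the neck across its 24 mm (along the plate's y).
- hole_a (a point): 10 mm through hole of the cover plate at x -25, y -35 mm from the plate's centre; the point lies in the underside. Two ways round, half a turn apart, fit equally.
- hole_b (a point): Plate hole at x -25, y +35 mm (underside).
- hole_c (a point): Plate hole at x +25, y +35 mm (underside).
- hole_d (a point): Plate hole at x +25, y -35 mm (underside).
- screw_dish: Bystander: round metal dish with screws, 68 mm across, 15 mm high; origin at the underside.
- hex_key_6: Bystander: hex key 37 x 95 x 6 mm; origin at the underside.
- eyepiece_c: Bystander: upright black eyepiece, 51 mm across, 62 mm high; origin at the underside.
- tape_roll: Bystander: roll of tape, 57 mm across, 19 mm high; origin at the underside.
- loupe: Bystander: black loupe, 37 mm across, 40 mm high; origin at the underside.
- screwdriver_red: Bystander: small screwdriver, 131 mm long; origin at the underside.
There are look-alikes about, which are no part of the job. There is more than one size of the part that bears cover_neck; the job needs the larger.

How it is judged (in metres and radians):
On the way, in this order (a step that is already met when the one before it is completed fails the run):
1. the clamp lever is swung over while the carriage is still where it stood (value of joint lever above 0.9 rad and distance of pointer_tip from where it was at the start of the episode below 0.01 m), for 0.2 s.
2. the carriage's pointer is in line with the index point, the lever still released (value of joint lever above 0.7 rad and y of pointer_tip in the frame of index_tip between -0.004 and 0.004 m), for 0.2 s.
3. the lever is locked again with the pointer in line (value of joint lever below 0.2 rad and y of pointer_tip in the frame of index_tip between -0.004 and 0.004 m), for 0.2 s.
4. the cover plate is lifted in the gripper (height (world z) of each of hole_a, hole_c above 0.03 m and contact force between the fingers and cover above 1 N), for 0.2 s.
At the end, for the whole second after the job is handed in: Lever locked (under 0.2 rad), pointer within 4 mm of the index along the rail; cover plate held still by the fingers alone, level within 0.08 rad, underside 4 to 22 mm above the housing, not touching it, each hole within 4 mm (from above) of the threaded hole below, either way round (all of step 3 and ((horizontal distance between hole_a and thread_a below 0.004 m and horizontal distance between hole_b and thread_b below 0.004 m and horizontal distance between hole_c and thread_c below 0.004 m and horizontal distance between hole_d and thread_d below 0.004 m) or (horizontal distance between hole_a and thread_c below 0.004 m and horizontal distance between hole_b and thread_d below 0.004 m and horizontal distance between hole_c and thread_a below 0.004 m and horizontal distance between hole_d and thread_b below 0.004 m)) and z of hole_a in the frame of mount between 0.004 and 0.022 m and z of hole_c in the frame of mount between 0.004 and 0.022 m and angle between cover_neck's own z axis and vertical below 0.08 rad and contact force between the fingers and cover above 1 N and contact force between cover and rail below 0.05 N and linear speed of cover below 0.02 m/s); the arm keeps its last pose, push and grip.
It fails at once if a bystander is moved more than 30 mm (distance of any of screw_dish, hex_key_6, eyepiece_c, tape_roll, loupe, screwdriver_red from where it was at the start of the episode above 0.03 m).
It also fails if it takes over 67 s, if anything falls off the work surface, if the arm or the gripper's body presses on something with over 40 N, if the wrist force passes 120 N, or if a joint passes its speed limit or range.

## Robot

A 7-joint arm with a two-finger parallel gripper is mounted at the origin on a cart in front of the work surface, level with it; the furniture and walls round the work are solid. World frame = base frame: x ahead of the robot, y to its left, z up, the work surface at z = 0. Lengths are in m, angles in degrees, forces in N, time in s.
With the tool pointing down it reaches from about 0.425 to 0.875 m from the base axis. Payload 4.7 kg.
Tool frame: the origin (TCP) lies at the very end of the fingers, on their centre line; the grasp point (between the pads) lies 19 mm behind it; z points along the fingers, y is the direction in which the jaws open and shut (so a half turn about z gives the same grasp; the last joint's range is limited). The gripper opens to 87 mm and grips with 3 to 60 N. Pads are 19 mm wide; open, the fingers measure 117 mm over their backs; the gripper's body (75 mm by 190 mm) begins 51 mm behind the grasp point.
Start: joints at [76.037, 18.392, -4.016, 83.108, 1.295, 78.541, -3.26], TCP at [0.166, -0.629, 0.223] pointing down, gripper open.
Joint ranges: [-163.93, 163.93], [-17.29, 119.83], [-79.2, 71.16], [3.27, 140.29], [-89.18, 269.18], [5.43, 117.66], [-154.24, 154.24]. Speed limits (degrees/s): [147.25, 147.25, 180, 180, 180, 180, 180].

## Interface

Orientations are given as [roll, pitch, yaw] about the fixed x, y, z axes, in that order (R = Rz(yaw) Ry(pitch) Rx(roll)).
In Python, from cell import * gives the robot as it stands.
- The arm moves only by the tool drive_tool, never from a script. Its argument "moves" is text: rows parted by semicolons, each of 5 numbers parted by spaces: the shift along the tool's x, y, z in m, then the turn about the tool's z in degrees, then the gripper's target within -1 to 1 (fully open at 1, half-way at 0, shut at -1). In form: x y z yaw fingers; .... A call has exactly 8 rows; each row is the pose to reach, as a shift and turn from the pose commanded when the call began, along the tool's axes at that moment; what a row does not reach only later rows make up. A row lasts 1/10 s, in which the tool goes at most 50 mm and 8.59 degrees, less where a joint would pass 70% of its speed; a pose out of reach is approached as far as the arm can. A call with a gripper value outside its range is refused whole. The fingers move at their own pace and stop on an object; "grip_force" is the grip in N (left out, the last holds). Time passes only in rows, so rows that repeat a pose let the fingers close, or fill a call up. It gives the time, the measured TCP pose, the force and the opening at its end, in the units of the state.
- get_obs(): the state, without advancing time (a new reading comes with each control period).
- read_camera(name): name is "side" or "top"; returns (picture, depth): 480x640x3 uint8, red, green, blue; 480x640 float32, m along the optical axis (not along the pixel's ray), 0 where there is no reading.
- calibration(name): a dict with "intrinsics" (3x3 intrinsics, pixels), "cam_to_world" (4x4, takes a point from camera to world coordinates). Camera axes: x right, y up, looking along -z (the intrinsics and any distortion apply to the point x, -y, -z); pixel columns grow to the right and rows downward; lengths in m; the calibration is good to about 2 mm. A picture is of the moment at which its call begins. calibration takes no time and is no camera call.
- sign_off(): hands the job in, once; it reports no verdict.
Trained networks look in the newest picture that a camera, given by its name, has taken for a name from the list of things; names that differ only in an ending like _2 or _b are one class to them, and where a whole thing is asked for, a point or a joint stands for the part that bears it (a point fixed in the world has none). Each returns a list of dicts, best first, with "conf" (0 to 1); they miss things now and then, are a little off and sometimes report something else, mostly with a low value. They report only what shows in the picture. A call takes as long as a camera call. They do not tell look-alikes from the thing itself.
- search_frame(camera, name): "uv" ([column, row] in pixels, amid what is visible of it).
- pinpoint(camera, name): "uv" ([column, row] in pixels: a listed point, or the origin of a listed thing).
The state is a dict: "time_s": time; "qpos": joint angles; "joint_velocities": joint speeds; "effort": joint torques, N m; "tool_pos": TCP position; "tool_rot": TCP orientation; "force": force on the tool from outside, world axes, zero at the start; "wrist_torque": the same for the moment, N m; "grip_width": finger opening in m.
Only numpy, scipy, OpenCV 4.12 (cv2) and the standard library are available. Lean on these libraries where they do the work, as an engineer would, in place of code of your own. Each camera call takes 0.05 s, during which the arm holds its last target. There are 200 camera calls.

## Working session

There is one attempt and no reset: what is moved stays moved. The work goes in short steps, Python scripts to look and compute and a tool call to move; the robot and the scene stay as the last step left them, time stands still between calls to the robot, and variables do not carry over. Pictures are saved under pics/ and viewed, about 8 in all and at most 12, crops included, and the job is handed in when it is done.

Besides the shell and the picture viewer there is one more tool, called after "Emit:" as name(argument=value, ...), one argument or row to a line, values as JSON. drive_tool: Moves the arm, as the interface text tells. Its arguments: {"type":"object","properties":{"moves":{"type":"string"},"grip_force":{"type":"number"}},"required":["moves"]}

```bash
mkdir -p pics
cat > h.py <<'E'
from cell import *
import numpy as np, cv2
def ray(cam,uv):
    c=calibration(cam);K=np.array(c["intrinsics"]);T=np.array(c["cam_to_world"])
    p=np.linalg.inv(K)@np.array([uv[0],uv[1],1.0]);d=T[:3,:3]@np.array([p[0],-p[1],-p[2]])
    return T[:3,3],d
def atz(cam,uv,z):
    o,d=ray(cam,uv);return o+d*(z-o[2])/d[2]
def dep(cam,uv,D):
    o,d=ray(cam,uv);return o+d*D[int(round(uv[1])),int(round(uv[0]))]
def proj(cam,P):
    c=calibration(cam);K=np.array(c["intrinsics"]);T=np.array(c["cam_to_world"])
    q=np.linalg.inv(T)@np.append(P,1);p=K@np.array([q[0],-q[1],-q[2]]);return p[:2]/p[2]
E
python3 - <<'E'
from h import *
print(get_obs()); np.set_printoptions(precision=3,suppress=True)
for c in("top","side"):
    im,D=read_camera(c);cv2.imwrite(f"pics/{c}0.png",im[:,:,::-1]);np.save(f"{c}0.npy",D)
    print(c,calibration(c))
Z=dict(lever_axle=.046,lever_knob=.0837,post=.058,pointer_tip=.023,index_tip=.023,mount=.07,thread_a=.07,thread_b=.07,thread_c=.07,thread_d=.07,cover_neck=.024,hole_a=0.003,rail=.0)
for c in("top","side"):
  D=np.load(f"{c}0.npy")
  for n,z in Z.items():
    for r in pinpoint(c,n)[:4]:
        u=r["uv"]; print(c,n,round(r["conf"],2),np.round(u,1),"atz",atz(c,u,z)[:2],"dep",dep(c,u,D))
E
```

```text
{'time_s': 0.0, 'qpos': array([76.0387286 , 18.4392252 , -4.01585618, 83.17344185,  1.29564116,
       78.54097954, -3.26023639]), 'joint_velocities': array([ 0.01705358,  0.05582516,  0.02425309,  0.04884368,  0.02072694,
       -0.04402334, -0.00399286]), 'effort': array([ 1.78640512e-04, -4.91282487e+01, -4.03545108e-01, -3.12526417e+01,
       -6.38935785e-02,  4.36822081e-02,  1.68460974e-04]), 'tool_pos': array([ 0.16551296, -0.62801184,  0.22147248]), 'tool_rot': array([-1.79891632e+02,  6.22036146e-03,  1.47711943e+01]), 'force': array([ 0.02011182,  0.11141732, -0.02986008]), 'wrist_torque': array([ 0.00704217,  0.05495044, -0.0072391 ]), 'grip_width': 0.08745839173356172}
top {'intrinsics': array([[548.001,   0.   , 317.584],
       [  0.   , 548.001, 247.867],
       [  0.   ,   0.   ,   1.   ]]), 'cam_to_world': array([[-0.002,  0.987, -0.161,  0.381],
       [-1.   , -0.001,  0.004, -0.089],
       [ 0.003,  0.161,  0.987,  1.065],
       [ 0.   ,  0.   ,  0.   ,  1.   ]])}
side {'intrinsics': array([[459.049,   0.   , 317.99 ],
       [  0.   , 459.049, 235.507],
      
[... 4361 characters left out ...]
.546 0.14  0.072]
side cover_neck 0.75 [306.6 349.4] atz [ 0.492 -0.304] dep [ 0.491 -0.31   0.034]
side cover_neck 0.23 [304.5 381.1] atz [ 0.474 -0.363] dep [ 0.477 -0.349  0.001]
side cover_neck 0.19 [224.2 207.5] atz [0.399 0.143] dep [0.399 0.128 0.035]
side hole_a 0.93 [340.4 199.9] atz [0.688 0.127] dep [0.687 0.124 0.005]
side hole_a 0.84 [347.4 190.7] atz [0.717 0.16 ] dep [0.708 0.135 0.022]
side hole_a 0.83 [328.3 362.2] atz [ 0.526 -0.325] dep [ 0.525 -0.326  0.005]
side hole_a 0.83 [354.6 199.1] atz [0.724 0.121] dep [ 0.727  0.129 -0.003]
side rail 0.82 [297.7 230.5] atz [0.556 0.041] dep [0.552 0.017 0.02 ]
side rail 0.52 [302.5 181.4] atz [0.616 0.237] dep [0.593 0.137 0.069]
```

View pics/top0.png

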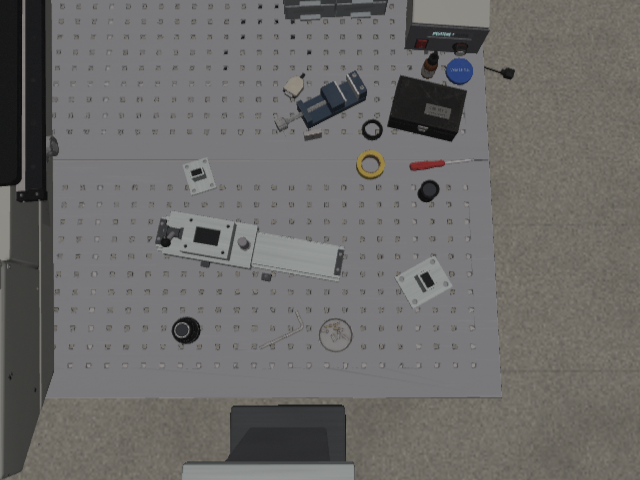

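View pics/side0.png

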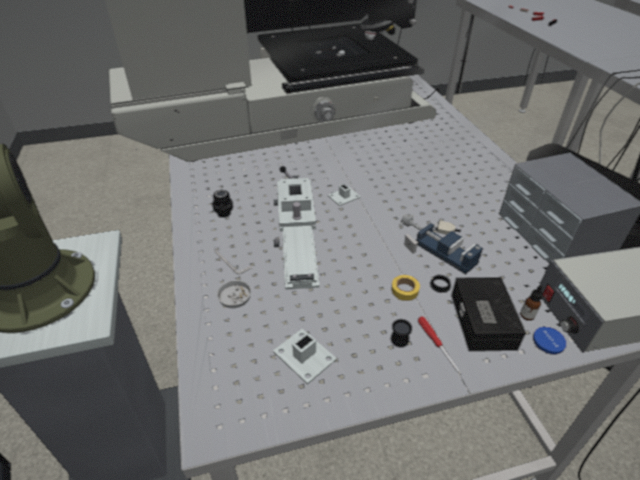

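The top view shows the rail from (160,230) to (343,265), with the lever knob at (166,242) and the post at (243,242). There are two candidate covers: a small one at (200,175) and a larger one at (425,283). I'll measure both and confirm with an enlarged crop.

Run:
```python
from h import *
np.set_printoptions(precision=4,suppress=True)
im=cv2.imread("pics/top0.png")
a=cv2.resize(im[205:285,150:350],None,fx=4,fy=4,interpolation=cv2.INTER_CUBIC)
b=cv2.resize(im[150:202,170:230],(400,347),interpolation=cv2.INTER_CUBIC)[:280]
c=cv2.resize(im[255:315,390:460],(400,343),interpolation=cv2.INTER_CUBIC)
b=cv2.resize(im[150:201,170:230],(400,343),interpolation=cv2.INTER_CUBIC)
b=cv2.resize(im[150:210,165:235],(400,343),interpolation=cv2.INTER_CUBIC)
o=np.vstack([a[:250],np.hstack([b,c])]);cv2.imwrite("pics/crop1.png",o)
for cam,z in(("top",.006),("side",.006)):
    read_camera(cam)
    for n in("hole_a","cover_neck"):
        for r in pinpoint(cam,n):
            print(cam,n,round(r["conf"],2),np.round(r["uv"],1),atz(cam,r["uv"],z if n=="hole_a" else .024)[:2])
```

```text
top hole_a 0.94 [204.2 160.7] [0.7322 0.135 ]
top hole_a 0.72 [416.3 300.8] [ 0.4506 -0.2827]
top hole_a 0.71 [193.1 191.3] [0.6688 0.1551]
top hole_a 0.69 [444.  283.6] [ 0.4838 -0.3375]
top hole_a 0.62 [430.7 262.9] [ 0.5243 -0.3131]
top hole_a 0.58 [402.2 277.2] [ 0.4964 -0.2567]
top hole_a 0.58 [423.5 197. ] [ 0.6566 -0.3034]
top hole_a 0.57 [211.4 190.2] [0.671  0.1188]
top cover_neck 0.94 [425.5 276. ] [ 0.4966 -0.2984]
top cover_neck 0.75 [197.3 175.4] [0.6962 0.1438]
side hole_a 0.77 [329.3 362.6] [ 0.5267 -0.3278]
side hole_a 0.75 [331.1 198.1] [0.6659 0.1362]
side hole_a 0.73 [284.7 352.2] [ 0.4563 -0.2867]
side hole_a 0.69 [305.9 378.4] [ 0.48   -0.3473]
side hole_a 0.68 [356.3 195.9] [0.7307 0.1286]
side hole_a 0.64 [294.6 230.6] [0.5479 0.0354]
side hole_a 0.6 [347.4 189.5] [0.7175 0.1616]
side hole_a 0.58 [299.1 334.3] [ 0.4899 -0.2555]
side hole_a 0.56 [341.3 203.5] [0.6841 0.1076]
side cover_neck 0.71 [302.3 351.7] [ 0.4841 -0.3062]
side cover_neck 0.16 [400.8 340.8] [ 0.6575 -0.3293]
```

View pics/crop1.png

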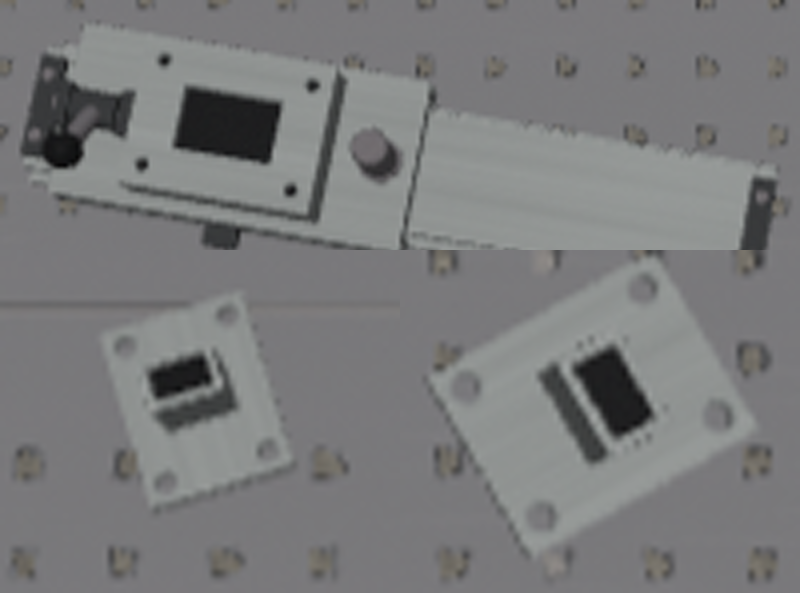

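The large plate at (425,283) has hole spacings of about 70 x 50 mm, so it is the part wanted. The one at (200,175) is clearly smaller. Next I'll compute the geometry from the crop pixels.

```bash
cat >> h.py <<'E'
def fit(model,pts):
    m=np.array(model);p=np.array(pts);mc,pc=m.mean(0),p.mean(0)
    A=m-mc;B=p-pc;th=np.arctan2((A[:,0]*B[:,1]-A[:,1]*B[:,0]).sum(),(A*B).sum())
    c,s=np.cos(th),np.sin(th);R=np.array([[c,-s],[s,c]]);t=pc-R@mc
    return t,np.degrees(th),np.linalg.norm(m@R.T+t-p,axis=1)
M=[(-.025,-.035),(-.025,.035),(.025,.035),(.025,-.035)]
def dark(im,uv,r,dark=True):
    x,y=[int(round(v)) for v in uv];w=im[y-r:y+r+1,x-r:x+r+1].mean(2).astype(float)
    k=(np.median(w)-w).clip(0);k[k<0.35*k.max()]=0
    g=np.mgrid[y-r:y+r+1,x-r:x+r+1];return np.array([(g[1]*k).sum(),(g[0]*k).sum()])/k.sum()
E
python3 - <<'E'
from h import *
np.set_printoptions(precision=4,suppress=True)
im=cv2.imread("pics/top0.png")
th=[dark(im,p,3) for p in[(222.4,252.1),(185.1,245.6),(190.9,219.6),(227.9,226.1)]]
print(th); P=[atz("top",p,.07)[:2] for p in th]; print("mount",*fit(M,P))
ho=[dark(im,p,4) for p in[(414.3,301.3),(401.1,278.4),(432.5,261.3),(445.6,283.5)]]
print(ho); P=[atz("top",p,.006)[:2] for p in ho];
print(np.linalg.norm(np.diff(np.array(P+P[:1]),axis=0),axis=1))
print("cover",*fit([(-.025,-.035),(.025,-.035),(.025,.035),(-.025,.035)],P), *fit(M,P))
print("knob",atz("top",(165.1,241.8),.0837),"post",atz("top",(241.9,241.4),.077))
print(get_obs()["time_s"])
E
```

```text
[array([222.1708, 252.1693]), array([184.9817, 245.6776]), array([190.8074, 219.6459]), array([227.7962, 225.9405])]
mount [0.5668 0.1129] -10.141366642874775 [0.0003 0.     0.0003 0.0001]
[array([414.1696, 301.4853]), array([399.4875, 276.9786]), array([432.4515, 260.681 ]), array([445.8715, 283.0646])]
[0.0547 0.0726 0.0502 0.072 ]
cover [ 0.4899 -0.2969] -153.9778074333344 [0.0534 0.0513 0.0512 0.049 ] [ 0.4899 -0.2969] -61.38192668791423 [0.0134 0.0136 0.0151 0.0147]
knob [0.5532 0.1848 0.0837] post [0.555  0.0463 0.077 ]
1.7
```

Emit:
drive_tool(
  moves="0.05 -0.037 0 -8 0.15; 0.1 -0.074 0 -16 0.15; 0.15 -0.11 0 -24 0.15; 0.2 -0.148 0 -32 0.15; 0.25 -0.185 0 -40 0.15; 0.3 -0.222 0 -48 0.15; 0.345 -0.255 0 -56 0.15; 0.39 -0.289 0 -65.1 0.15",
  grip_force=20,
)

```text
time_s: 2.5
tool_pos: [0.4169, -0.3148, 0.223]
tool_rot: [180.0, 0.1, 79.7]
force: [-0.1, -0.7, 0.1]
grip_width: 0.05
```

Run:
```python
from h import *
np.set_printoptions(precision=4,suppress=True)
q=[(414.3,301.3),(401.1,278.4),(432.5,261.3),(445.6,283.5)]
P=[atz("top",p,.006)[:2] for p in q]
print("cover",*fit([M[1],M[2],M[3],M[0]],P))
D=np.load("top0.npy");print(D[278,425],[dep("top",u,D)for u in[(427,281),(430,280)]])
```

```text
cover [ 0.4888 -0.2976] 28.668661140002232 [0.0004 0.0005 0.0004 0.0004]
1.0243044 [array([ 0.4851, -0.2971,  0.0431]), array([ 0.4873, -0.3034,  0.0399])]
```

Emit:
drive_tool(
  moves="0.05 0.005 0 0 0.15; 0.1 0.01 0 0 0.15; 0.15 0.015 0 0 0.15; 0.2 0.02 0 0 0.15; 0.25 0.025 0 0 0.15; 0.3 0.03 0 0 0.15; 0.35 0.04 0 0 0.15; 0.4 0.046 0 0 0.15",
)

```text
time_s: 3.3
tool_pos: [0.5348, 0.0669, 0.223]
tool_rot: [179.9, 0.0, 79.3]
force: [0.8, -0.9, -0.3]
grip_width: 0.05
```

Emit:
drive_tool(
  moves="0 0 0.02 0 0.15; 0 0 0.02 0 0.15; 0 0 0.02 0 0.15; 0 0 0.02 0 0.15; 0 0 0.02 0 0.15; 0 0 0.02 0 0.15; 0 0 0.02 0 0.15; 0 0 0.02 0 0.15",
)

```text
time_s: 4.1
tool_pos: [0.5341, 0.0652, 0.2027]
tool_rot: [180.0, 0.0, 79.3]
force: [0.0, -0.1, -0.4]
grip_width: 0.05
```

Emit:
drive_tool(
  moves="0.04 -0.002 0 -0.5 0.15; 0.08 -0.004 0.03 -0.5 0.15; 0.12 -0.004 0.05 -0.5 0.15; 0.1206 -0.004 0.07 -0.5 0.15; 0.1206 -0.004 0.07 -0.5 0.15; 0.1206 -0.004 0.07 -0.5 0.15; 0.1206 -0.004 0.07 -0.5 0.15; 0.1206 -0.004 0.07 -0.5 0.15",
)

```text
time_s: 4.9
tool_pos: [0.5534, 0.1837, 0.1338]
tool_rot: [179.9, -0.0, 79.7]
force: [-0.0, 0.3, -0.3]
grip_width: 0.0498
```

Emit:
drive_tool(
  moves="0 0 0.02 0 0.15; 0 0 0.04 0 0.15; 0 0 0.056 0 0.15; 0 0 0.056 0 0.15; 0 0.005 0.056 0 0.15; 0 0.01 0.056 0 0.15; 0 0.01 0.056 0 0.15; 0 0.01 0.056 0 0.15",
)

```text
time_s: 5.7
tool_pos: [0.5629, 0.1831, 0.0771]
tool_rot: [180.0, -0.0, 79.8]
force: [-0.5, -1.1, 0.1]
grip_width: 0.0498
```

Emit:
drive_tool(
  moves="0 0.01 0 0 0.15; 0 0.02 0 0 0.15; 0 0.03 0 0 0.15; 0 0.038 0 0 0.15; 0 0.044 0 0 0.15; 0 0.049 0 0 0.15; 0 0.052 0 0 0.15; 0 0.052 0 0 0.15",
)

```text
time_s: 6.5
tool_pos: [0.6116, 0.1765, 0.077]
tool_rot: [-179.8, -0.0, 80.0]
force: [-3.3, 2.2, 2.7]
grip_width: 0.0671
```

Emit:
drive_tool(
  moves="0 0 0 0 1; 0 0.005 0 0 1; 0 0.01 0 0 1; 0 0.015 0 0 1; 0 0.02 0 0 1; 0 0.024 0 0 1; 0 0.026 0 0 1; 0 0.026 0 0 1",
)

```text
time_s: 7.3
tool_pos: [0.6375, 0.1688, 0.0752]
tool_rot: [-179.7, 0.1, 79.9]
force: [-6.4, 1.8, 1.0]
grip_width: 0.087
```

Emit:
drive_tool(
  moves="0 0.002 0 0 1; 0 0.002 0 0 1; 0 0.002 0 0 1; 0 0.002 0 0 1; 0 -0.003 0 0 1; 0 -0.01 0 0 1; 0 -0.01 -0.03 0 1; 0 -0.01 -0.06 0 1",
)

```text
time_s: 8.1
tool_pos: [0.6295, 0.1694, 0.1365]
tool_rot: [180.0, 0.1, 79.8]
force: [1.2, 0.5, 0.6]
grip_width: 0.0873
```

Run:
```python
from h import *
np.set_printoptions(precision=4,suppress=True)
for c in("top","side"):
  im,D=read_camera(c);cv2.imwrite(f"pics/{c}1.png",im[:,:,::-1])
  for n,z in(("lever_knob",.0837),("pointer_tip",.023)):
    for r in pinpoint(c,n)[:2]: print(c,n,round(r["conf"],2),np.round(r["uv"],1),atz(c,r["uv"],z)[:2])
o=np.hstack([cv2.resize(cv2.imread("pics/top1.png")[190:290,140:260],(480,400)),cv2.resize(cv2.imread("pics/side1.png")[140:240,250:330],(320,400))])
cv2.imwrite("pics/c2.png",o)
```

```text
top lever_knob 0.7 [429.2 262.4] [ 0.5147 -0.2939]
top pointer_tip 0.61 [206.6 235.5] [0.5761 0.1221]
top pointer_tip 0.59 [204.7 266.1] [0.5165 0.1239]
side lever_knob 0.39 [302.8 165.6] [0.6051 0.1832]
side pointer_tip 0.82 [272.6 201.2] [0.5168 0.1388]
side pointer_tip 0.35 [295.1 229.3] [0.546  0.0197]
```

View pics/c2.png

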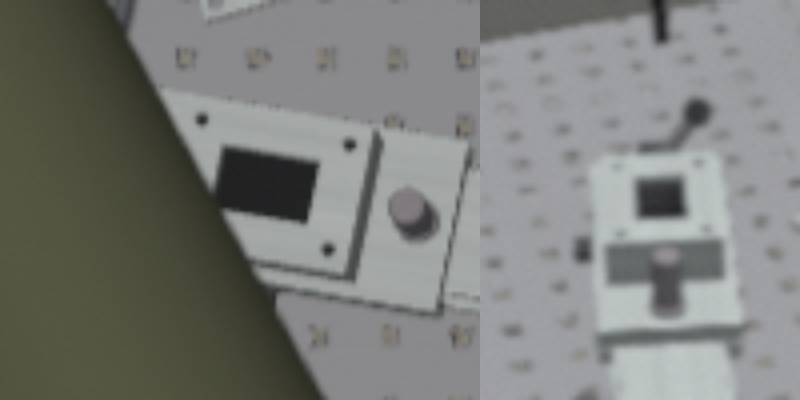

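The side crop shows the knob at full-image pixel (303,166), leaning to +x. The carriage hasn't moved. Next is the post.

Emit:
drive_tool(
  moves="-0.045 -0.017 0 0 1; -0.09 -0.035 0 0 1; -0.135 -0.052 0 0 1; -0.135 -0.052 0 0 1; -0.135 -0.052 0.02 0 1; -0.135 -0.052 0.02 0 1; -0.135 -0.052 0.02 0 1; -0.135 -0.052 0.02 0 1",
)

```text
time_s: 9.2
tool_pos: [0.5546, 0.048, 0.1168]
tool_rot: [180.0, -0.0, 79.9]
force: [-0.5, 0.7, -0.3]
grip_width: 0.0871
```

Emit:
drive_tool(
  moves="-0.002 0 0.03 0 1; -0.002 0 0.06 0 1; -0.002 0 0.067 0 1; -0.002 0 0.067 0 -1; -0.002 0 0.067 0 -1; -0.002 0 0.067 0 -1; -0.002 0 0.067 0 -1; -0.002 0 0.067 0 -1",
  grip_force=25,
)

```text
time_s: 10.0
tool_pos: [0.5545, 0.0453, 0.0503]
tool_rot: [179.9, 0.0, 79.9]
force: [-0.7, -0.1, -0.1]
grip_width: 0.0552
```

Run:
```python
from h import *
np.set_printoptions(precision=4,suppress=True)
print(get_obs()["tool_pos"],get_obs()["grip_width"],get_obs()["force"])
a=cv2.imread("pics/top0.png")[225:295,190:290]; b=cv2.imread("pics/side0.png")[180:260,250:320]
cv2.imwrite("pics/c3.png",np.hstack([cv2.resize(a,(571,400),interpolation=cv2.INTER_CUBIC)[:, :430],cv2.resize(b,(350,400),interpolation=cv2.INTER_CUBIC)]))
```

```text
[0.5545 0.0453 0.0503] 0.05519228389851893 [-0.7303 -0.1046 -0.1143]
```

View pics/c3.png

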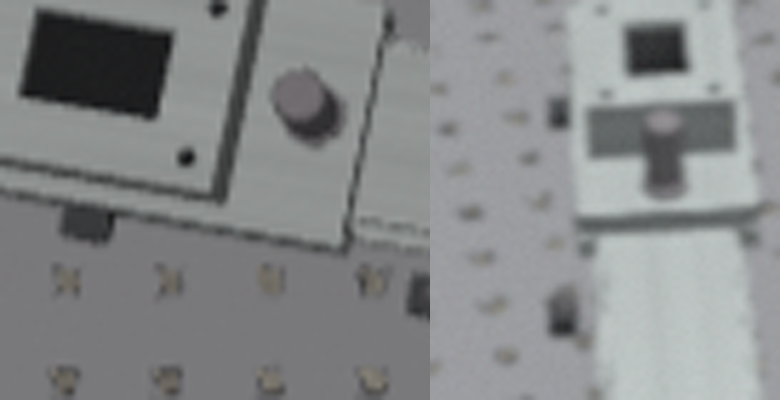

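Emit:
drive_tool(
  moves="0 0 0 0 -1; 0 0 0 0 -1; 0 0 0 0 -1; 0 0 0 0 -1; 0 0 0 0 -1; 0 0 0 0 -1; -0.005 0 0 0 -1; -0.01 0 0 0 -1",
)

```text
time_s: 10.8
tool_pos: [0.554, 0.0365, 0.0496]
tool_rot: [179.8, -0.2, 79.9]
force: [6.5, 1.7, -6.4]
grip_width: 0.0169
```

Emit:
drive_tool(
  moves="-0.015 0 0 0 -1; -0.032 0 0 0 -1; -0.05 0 0 0 -1; -0.068 0 0 0 -1; -0.085 0 0 0 -1; -0.1 0 0 0 -1; -0.109 0 0 0 -1; -0.109 0 0 0 -1",
)

```text
time_s: 11.6
tool_pos: [0.5346, -0.0738, 0.0496]
tool_rot: [179.8, 0.0, 79.8]
force: [6.1, -2.9, -5.9]
grip_width: 0.0174
```

Run:
```python
from h import *
np.set_printoptions(precision=4,suppress=True)
print(get_obs()["tool_pos"],get_obs()["force"])
C=[]
for c in("top","side"):
  im,D=read_camera(c);cv2.imwrite(f"pics/{c}2.png",im[:,:,::-1])
  for n,z in(("index_tip",.023),("pointer_tip",.023),("post",.058),("thread_a",.07)):
    for r in pinpoint(c,n)[:4]: print(c,n,round(r["conf"],2),np.round(r["uv"],1),atz(c,r["uv"],z)[:2])
a=cv2.imread("pics/top2.png")[220:300,220:320]; b=cv2.imread("pics/side2.png")[190:270,250:320]
cv2.imwrite("pics/c4.png",np.hstack([cv2.resize(a,(450,360),interpolation=cv2.INTER_CUBIC),cv2.resize(b,(315,360),interpolation=cv2.INTER_CUBIC)]))
```

```text
[ 0.5346 -0.0738  0.0496] [ 6.1036 -2.8681 -5.8855]
top index_tip 0.72 [401.2 278.1] [ 0.4928 -0.252 ]
top index_tip 0.54 [265.4 276.8] [0.4957 0.0074]
top pointer_tip 0.64 [265.6 279.3] [0.4909 0.0069]
top thread_a 0.74 [246.2 256.7] [0.5277 0.0388]
side index_tip 0.57 [296.5 229.6] [0.5489 0.0178]
side index_tip 0.39 [277.4 235.7] [0.5028 0.0082]
side index_tip 0.27 [282.8 234.1] [0.5156 0.0105]
side pointer_tip 0.64 [275.6 238.1] [0.4973 0.0012]
side pointer_tip 0.21 [221.1 211.1] [0.3905 0.1316]
side post 0.86 [299.2 245.1] [ 0.5346 -0.0733]
side thread_a 0.93 [308.2 230.7] [ 0.5606 -0.0471]
side thread_a 0.76 [308.2 213.7] [0.5748 0.0093]
side thread_a 0.58 [284.6 232.9] [ 0.511  -0.0412]
side thread_a 0.58 [283.  210.3] [0.5237 0.0358]
```

View pics/c4.png

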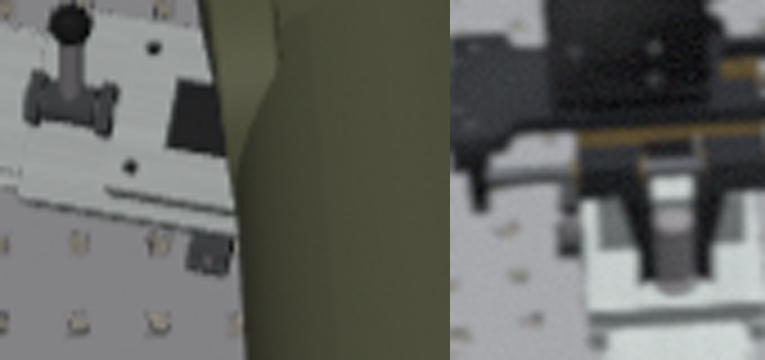

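The arm hides the marks in both views, so I'll let go and retreat to get a clear look.

Emit:
drive_tool(
  moves="0 0 0 0 0; 0 0 0 0 0; 0 0 0 0 0.2; 0 0 0 0 0.2; 0 0 -0.04 0 0.2; 0 0 -0.08 0 0.2; -0.04 0 -0.1 0 0.2; -0.08 0 -0.1 0 0.2",
)

```text
time_s: 12.9
tool_pos: [0.5214, -0.1503, 0.1536]
tool_rot: [179.6, 0.1, 80.1]
force: [0.1, 0.3, 0.0]
grip_width: 0.0521
```

Emit:
drive_tool(
  moves="-0.05 0 0 0 0.15; -0.1 0 0 0 0.15; -0.15 0 0 0 0.15; -0.17 0 0 0 0.15; -0.17 0 0 0 0.15; -0.17 0 0 0 0.15; -0.17 0 0 0 0.15; -0.17 0 0 0 0.15",
)

```text
time_s: 13.7
tool_pos: [0.4899, -0.3157, 0.1497]
tool_rot: [180.0, -0.0, 80.1]
force: [-0.2, -0.1, -0.6]
grip_width: 0.0499
```

Run:
```python
from h import *
np.set_printoptions(precision=4,suppress=True)
print(get_obs()["tool_pos"],get_obs()["force"])
for c in("top","side"):
  im,D=read_camera(c);cv2.imwrite(f"pics/{c}3.png",im[:,:,::-1])
  for n,z in(("index_tip",.023),("pointer_tip",.023),("post",.058),("thread_a",.07)):
    for r in pinpoint(c,n)[:4]: print(c,n,round(r["conf"],2),np.round(r["uv"],1),atz(c,r["uv"],z)[:2])
a=cv2.imread("pics/top3.png")[220:300,220:320]; b=cv2.imread("pics/side3.png")[215:265,255:305]
cv2.imwrite("pics/c5.png",np.hstack([cv2.resize(a,(450,360),interpolation=cv2.INTER_CUBIC),cv2.resize(b,(350,360),interpolation=cv2.INTER_CUBIC)]))
```

```text
[ 0.4899 -0.3157  0.1497] [-0.1875 -0.1055 -0.596 ]
top index_tip 0.44 [334.5 336.9] [ 0.3822 -0.1238]
top index_tip 0.4 [267.2 276.5] [0.4963 0.004 ]
top pointer_tip 0.93 [263.6 277.9] [0.4936 0.0108]
top post 0.82 [302.3 252.7] [ 0.5368 -0.0638]
top thread_a 0.93 [254.1 228.3] [0.5808 0.0252]
top thread_a 0.76 [283.  261.8] [ 0.5181 -0.0288]
top thread_a 0.72 [287.5 237.7] [ 0.563  -0.0367]
top thread_a 0.7 [248.4 260.4] [0.5208 0.0346]
side post 0.48 [407.  287.3] [ 0.7027 -0.2414]
side thread_a 0.19 [298.2 335.1] [ 0.4785 -0.3043]
```

View pics/c5.png

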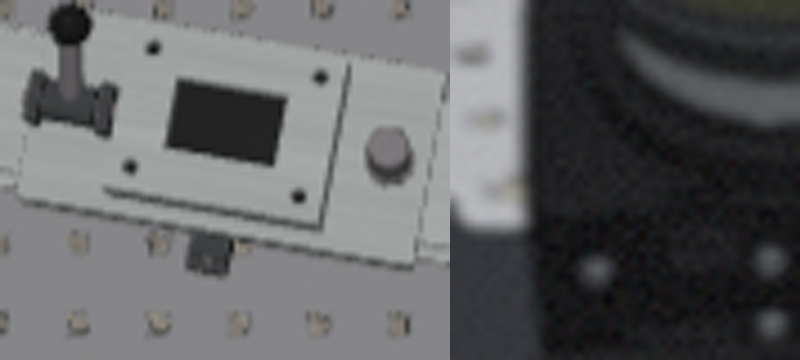

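Run:
```python
from h import *
np.set_printoptions(precision=4,suppress=True)
i3=cv2.imread("pics/top3.png");i0=cv2.imread("pics/top0.png")
k=lambda x,y:(220+(x+.5)/4.5-.5,220+(y+.5)/4.5-.5)
th=[dark(i3,k(*p),3) for p in[(298,196),(130,166),(153,47),(320,77)]]
t,a,res=fit(M,[atz("top",p,.07)[:2] for p in th]);print("mount",t,a,res)
up=lambda im,x,y:cv2.resize(im[y:y+26,x:x+26],(390,390),interpolation=cv2.INTER_CUBIC)
# overlay grid ticks each px
o=np.hstack([up(i0,254,262),up(i3,254,262)]);cv2.imwrite("pics/c6.png",o)
for nm,im in(("top0",i0),("top3",i3)):
    print(nm);print(im[268:284,258:278].mean(2).astype(int))
print("p0");print(i0[256:272,196:216].mean(2).astype(int))
```

```text
mount [ 0.5462 -0.0041] -10.091231887066725 [0.     0.0002 0.0001 0.0003]
top0
[[115 110 123 111 114 115 126 129 147 146 147 144 144 145 145 146 139 139
  126 129]
 [121 116 116 109 111 111 119 112 124 111 115 119 129 145 148 147 147 144
  145 145]
 [121 121 121 122 121 121 121 116 116 109 110 114 121 122 125 107 116 116
  127 146]
 [112 120 121 122 121 121 122 121 121 121 121 121 121  98  88 101 108 108
  109 123]
 [105 120 121 121 103 110 109 120 121 121 122 121 121 105 100 111  97 113
  115 117]
 [111 120 121 121  85  79  79  88  93  95 100 110 104 113 114 112 103  89
  118 121]
 [117 121 120 105  70  59  64  73  77  70  70  80  74  74 117 118 116 103
  119 122]
 [120 121 121 101  64  60  72  87  80  73  60  59  66  26 115 118 116 102
  119 121]
 [120 121 121  94  63  61  72  84  76  72  62  59  58  65 109 113 112 110
  120 121]
 [121 121 121  82  61  62  66  70  68  67  62  59  51  88 115 117 118 120
  121 121]
 [121 122 121  80  59  59  61  61  64  62  60  59  42 110 121 121 121 121
  121 121]
 [121 121 121  82  55  52  63  57  61  59  58  59  51 117 121 121 121 121
  121 121]
 
[... 2369 characters left out ...]
 105 107
   95  87]
 [121 121 121 121  94  60  56  56  57  57  57  57  61  45 117 121 121 121
  117 112]
 [121 121 121 121  89  61  63  57  58  57  56  57  54  66 117 121 121 121
  121 121]
 [121 121 121 121 112  89  88  66  56  57  52  59  46  88 119 121 121 121
  121 121]
 [121 121 121 121 121 114 113 106 101 100  75  85  83 111 120 121 121 120
  120 121]
 [121 121 121 121 121 121 122 121 120 119 110 112 113 120 121 121 121 122
  121 121]
 [121 121 121 121 121 120 121 121 121 121 121 121 121 121 121 121 121 121
  121 121]
 [121 121 121 121 121 122 122 122 121 121 121 121 121 121 122 121 121 121
  121 121]
 [121 121 121 100 102 118 120 119 117 120 121 121 120 121 120 121 121 120
  121 121]]
```

View pics/c6.png

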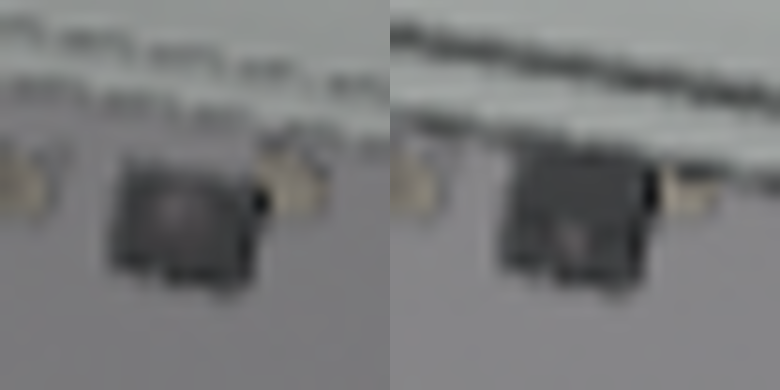

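Run:
```python
from h import *
np.set_printoptions(precision=4,suppress=True,linewidth=160)
D=np.load("top0.npy")
for nm,(x0,x1,y0,y1) in dict(pointer=(198,213,259,269),index=(259,274,270,282)).items():
    print(nm)
    for y in range(y0,y1): print(y,[int(round(1000*dep("top",(x,y),D)[2])) for x in range(x0,x1)])
y=np.array([.1754,.9845])
def rel(uv,z,m): return y@(atz("top",uv,z)[:2]-m)
m0=np.array([.5668,.1129]);m3=np.array([.5462,-.0041])
for z in(.023,.030,.036): print("ptr block centre",z,rel((204.4,264),z,m0))
for z in(.006,.010,.012,.014): print("idx block centre",z,rel((265.8,275.5),z,m3))
print("idx tip",rel((265.3,275.3),.023,m3), rel((265.3,275.3),.018,m3))
S=np.load("side0.npy")
for nm,(x0,x1,y0,y1) in dict(sp=(270,282,196,210),si=(270,282,232,250)).items():
    print(nm)
    for yy in range(y0,y1): print(yy,[int(round(1000*dep("side",(x,yy),S)[2])) for x in range(x0,x1)])
```

```text
pointer
259 [28, 35, 36, 38, 35, 38, 35, 38, 37, 37, 40, 38, 36, 36, 40]
260 [-3, 13, 17, 36, 37, 38, 35, 35, 40, 38, 35, 39, 39, 38, 37]
261 [-1, -5, -1, 38, 34, 39, 37, 41, 38, 38, 34, 33, 34, 35, 36]
262 [0, -1, -3, 36, 36, 36, 38, 36, 33, 38, 38, 35, 11, 16, 20]
263 [-3, -4, -2, 36, 34, 38, 35, 36, 36, 39, 37, 36, 1, -4, -4]
264 [-3, -1, 39, 36, 36, 35, 36, 37, 35, 39, 38, 32, 1, -2, 0]
265 [-2, -3, 36, 40, 34, 39, 35, 37, 35, 38, 40, 34, -3, -1, -3]
266 [1, 1, 0, -2, 0, 33, 34, 35, 35, 36, 36, -3, -3, -2, -4]
267 [-3, -2, -3, 2, -3, -1, -2, 29, -2, -4, -1, 0, 2, -1, -2]
268 [0, -3, 3, 0, -2, -2, 1, -2, -4, -3, -3, -1, -1, -2, -1]
index
270 [0, 1, -3, -2, -3, 0, -4, -5, -2, -1, -2, -1, -1, -4, 4]
271 [-4, -2, -3, -2, 2, -3, 0, 0, -4, -4, -1, 0, 0, -4, -2]
272 [-1, -3, 2, 1, -3, -2, -1, -2, 1, -2, 2, -1, -807, -801, -800]
273 [-3, 0, 0, 10, 10, 8, 9, 7, 8, 9, -3, -2, -806, -807, -797]
274 [-1, -2, -4, 10, 7, 9, 14, 15, 14, 8, 6, 8, -2, -793, -804]
275 [1, -2, 1, 12, 9, 17, 22, 21, 17, 5, 8, 10, -3, -803, -801]
276 [-3, -1, 7, 6, 10, 18, 24, 18, 19, 9, 7, 5, -4, -3, 1]
277 [-2, -1,
[... 1588 characters left out ...]
4, -3, -4, -2, -1, -2, -2, -2, -2, -2, -2]
237 [-2, -1, -1, -3, -2, 21, -2, -3, -798, -2, -1, -1]
238 [-1, -2, -4, -3, -2, 18, 19, -809, -797, -3, 1, -2]
239 [-1, -3, -1, 9, 17, 17, 18, 14, 7, -2, -3, -1]
240 [-3, -1, -4, 7, 13, 17, 13, 12, 8, -2, -1, -3]
241 [0, -1, -1, 8, 694, 12, 13, 8, 9, -1, -2, 1]
242 [-3, -1, -1, 10, 12, 9, 9, 10, 7, 1, -4, -1]
243 [-1, -3, 2, 8, 10, 10, 10, 9, 9, -2, -4, -1]
244 [-1, 2, -2, 6, 7, 6, 7, 7, 9, -4, -3, -1]
245 [-4, -1, -2, 5, 4, 4, 4, 4, 4, -3, -1, -4]
246 [-2, 0, -2, 1, 3, 2, 1, 1, 0, -3, -2, -1]
247 [0, -3, 0, -3, -2, -2, -1, -4, -1, 0, -3, -798]
248 [-1, -2, -2, -2, -1, -3, 1, -1, -802, -794, -808, -807]
249 [0, 0, 0, -3, -3, -1, 0, -1, -1, 0, 1, -1]
```

The pointer sits at the carriage centre (rail y of the mount about 0). The index is about 3.3 mm further to +y, so I'll regrip the post and shift the carriage +3.3 mm.

Emit:
drive_tool(
  moves="0.05 0.001 0 0 0.15; 0.1 0.001 0 0 0.15; 0.15 0.0016 0 0 0.15; 0.2 0.0016 0 0 0.15; 0.2487 0.0016 0 0 0.15; 0.2487 0.0016 0.02 0 0.15; 0.2487 0.0016 0.02 0 0.15; 0.2487 0.0016 0.02 0 0.15",
)

```text
time_s: 15.0
tool_pos: [0.5338, -0.0746, 0.1293]
tool_rot: [-179.9, 0.0, 79.8]
force: [0.6, -0.1, -0.2]
grip_width: 0.0502
```

Emit:
drive_tool(
  moves="0.0036 0 0.03 0 0.15; 0.0036 0 0.06 0 0.15; 0.0036 0 0.079 0 0.15; 0.0036 0 0.079 0 -1; 0.0036 0 0.079 0 -1; 0.0036 0 0.079 0 -1; 0.0036 0 0.079 0 -1; 0.0036 0 0.079 0 -1",
  grip_force=45,
)

```text
time_s: 15.8
tool_pos: [0.5355, -0.0702, 0.0515]
tool_rot: [179.9, 0.0, 79.8]
force: [-7.1, 0.2, 4.0]
grip_width: 0.0184
```

Emit:
drive_tool(
  moves="0 0 0 0 -1; 0 0 0 0 -1; 0 0 0 0 -1; 0 0 0 0 -1; 0.001 0 0 0 -1; 0.002 0 0 0 -1; 0.0033 0 0 0 -1; 0.0033 0 0 0 -1",
)

```text
time_s: 16.6
tool_pos: [0.5357, -0.0676, 0.0515]
tool_rot: [180.0, 0.1, 79.8]
force: [-0.8, -2.4, 7.0]
grip_width: 0.0171
```

Emit:
drive_tool(
  moves="0 0 0 0 -1; 0 0 0 0 -1; 0 0 0 0 0.15; 0 0 0 0 0.15; 0 0 0 0 0.15; 0 0 -0.04 0 0.15; 0 0 -0.08 0 0.15; 0 0 -0.08 0 0.15",
)

```text
time_s: 17.4
tool_pos: [0.5394, -0.0664, 0.1357]
tool_rot: [179.5, 0.0, 79.9]
force: [0.6, 0.1, 0.1]
grip_width: 0.0488
```

Emit:
drive_tool(
  moves="-0.05 0 0 0 0.15; -0.1 0 0 0 0.15; -0.15 0 0 0 0.15; -0.17 0 0 0 0.15; -0.17 0 0 0 0.15; -0.17 0 0 0 0.15; -0.17 0 0 0 0.15; -0.17 0 0 0 0.15",
)

```text
time_s: 18.2
tool_pos: [0.5062, -0.232, 0.1305]
tool_rot: [180.0, -0.0, 80.0]
force: [-0.2, 0.8, 0.3]
grip_width: 0.0501
```

```bash
cat >> h.py <<'E'
def mount(im,guess,z=.07):
    # guess: centre(2), yaw deg -> refine from thread-hole centroids in the top picture
    c,s=np.cos(np.radians(guess[2])),np.sin(np.radians(guess[2]))
    uv=[dark(im,proj("top",[guess[0]+c*x-s*y,guess[1]+s*x+c*y,z]),3) for x,y in M]
    return fit(M,[atz("top",p,z)[:2] for p in uv])
def idx(t): return np.array([.1754,.9845])@(atz("top",(265.3,275.3),.023)[:2]-t)
E
python3 - <<'E'
from h import *
np.set_printoptions(precision=4,suppress=True)
print(get_obs()["tool_pos"])
im,D=read_camera("top");cv2.imwrite("pics/top4.png",im[:,:,::-1])
t,a,r=mount(im,(.5468,-.0009,-10.1));print(t,a,r,"index minus pointer",idx(t))
E
```

```text
[ 0.5062 -0.232   0.1305]
[ 0.5466 -0.0015] -9.923871472432515 [0.0001 0.0001 0.     0.0001] index minus pointer 0.0005562269165451472
```

Emit:
drive_tool(
  moves="0.05 0 0 0 1; 0.1 0 0 0 1; 0.15 0 0 0 1; 0.2 0 0 0 1; 0.25 0 0 0 1; 0.302 0 0 0 1; 0.302 0 0 0 1; 0.302 0 0 0 1",
)

```text
time_s: 19.05
tool_pos: [0.5584, 0.0662, 0.1306]
tool_rot: [180.0, -0.0, 80.2]
force: [-0.3, -1.2, -0.6]
grip_width: 0.0867
```

Emit:
drive_tool(
  moves="0 0 0 0 1; 0 0 0 0 1; 0 0 0 0 1; 0 0 0 0 1; 0 0 0 0 1; 0 0 0 0 1; 0 0 0 0 1; 0 0 0 0 1",
)

```text
time_s: 19.85
tool_pos: [0.5587, 0.0633, 0.1305]
tool_rot: [180.0, 0.0, 79.9]
force: [0.1, -0.1, -0.6]
grip_width: 0.0874
```

Emit:
drive_tool(
  moves="0.002 0 0.02 0 1; 0.002 0 0.04 0 1; 0.002 0 0.053 0 1; 0.002 0 0.053 0 1; 0.002 -0.005 0.053 0 1; 0.002 -0.01 0.053 0 1; 0.002 -0.016 0.053 0 1; 0.002 -0.022 0.053 0 1",
)

```text
time_s: 20.65
tool_pos: [0.5444, 0.0686, 0.0819]
tool_rot: [179.1, -0.1, 79.8]
force: [9.3, -1.7, 6.4]
grip_width: 0.0874
```

Emit:
drive_tool(
  moves="0 -0.006 0 0 1; 0 -0.012 0 0 1; 0 -0.018 0 0 1; 0 -0.024 0 0 1; 0 -0.03 0 0 1; 0 -0.034 0 0 1; 0 -0.037 0 0 1; 0 -0.037 0 0 1",
)

```text
time_s: 21.45
tool_pos: [0.5035, 0.0753, 0.0783]
tool_rot: [179.6, -0.1, 79.9]
force: [9.4, -0.7, -2.0]
grip_width: 0.0873
```

Emit:
drive_tool(
  moves="0 -0.002 0 0 1; 0 -0.004 0 0 1; 0 -0.005 0 0 1; 0 -0.006 0 0 1; 0 -0.006 0 0 1; 0 -0.006 0 0 1; 0 -0.006 0 0 1; 0 -0.006 0 0 1",
)

```text
time_s: 22.25
tool_pos: [0.499, 0.0756, 0.0783]
tool_rot: [179.5, -0.1, 79.8]
force: [13.3, -3.0, -6.0]
grip_width: 0.0875
```

Emit:
drive_tool(
  moves="0 -0.001 0 0 1; 0 -0.002 0 0 1; 0 -0.002 0 0 1; 0 -0.002 0 0 1; 0 -0.002 0 0 1; 0 -0.002 0 0 1; 0 -0.002 0 0 1; 0 -0.002 0 0 1",
)

```text
time_s: 23.05
tool_pos: [0.498, 0.0758, 0.0782]
tool_rot: [179.4, -0.1, 79.8]
force: [17.6, -2.3, -9.5]
grip_width: 0.0872
```

Emit:
drive_tool(
  moves="0 0.006 0 0 1; 0 0.02 0 0 1; 0 0.02 -0.04 0 1; 0 0.02 -0.08 0 1; -0.04 0.02 -0.08 0 0.3; -0.08 0.02 -0.08 0 0.3; -0.12 0.02 -0.08 0 0.3; -0.16 0.02 -0.08 0 0.3",
)

```text
time_s: 23.85
tool_pos: [0.4821, -0.0844, 0.1566]
tool_rot: [-179.8, -0.0, 79.9]
force: [0.5, 0.8, -0.8]
grip_width: 0.063
```

Emit:
drive_tool(
  moves="-0.04 0.008 0 8 0.3; -0.08 0.016 0 16 0.3; -0.12 0.024 0 24 0.3; -0.16 0.032 0 32 0.3; -0.2087 0.044 0 40 0.3; -0.2087 0.044 0 48 0.3; -0.2087 0.044 0 51.2 0.3; -0.2087 0.044 0 51.2 0.3",
)

```text
time_s: 24.65
tool_pos: [0.4898, -0.2957, 0.1563]
tool_rot: [-179.7, 0.1, 28.7]
force: [-0.2, 0.5, -0.2]
grip_width: 0.0561
```

Run:
```python
from h import *
np.set_printoptions(precision=4,suppress=True)
print(get_obs()["tool_pos"],get_obs()["tool_rot"])
im,D=read_camera("top");cv2.imwrite("pics/top5.png",im[:,:,::-1])
t,a,r=mount(im,(.5466,-.0015,-10));print(t,a,r,"index minus pointer",idx(t))
for c in("top","side"):
  if c=="side": i2,_=read_camera(c);cv2.imwrite("pics/side5.png",i2[:,:,::-1])
  print(c,[(round(q["conf"],2),np.round(q["uv"],1),atz(c,q["uv"],.0837)[:2]) for q in pinpoint(c,"lever_knob")])
  print([(round(q["conf"],2),np.round(q["uv"],1),atz(c,q["uv"],.006)[:2]) for q in pinpoint(c,"hole_a")])
cv2.imwrite("pics/c7.png",np.hstack([cv2.resize(im[215:295,220:320,::-1],(400,320)),cv2.resize(im[230:330,380:480,::-1],(400,400))[:320]]))
```

```text
[ 0.4898 -0.2957  0.1563] [-179.7494    0.087    28.6617]
[ 0.5467 -0.0016] -9.847229512361176 [0.0001 0.     0.     0.    ] index minus pointer 0.0006306742486635272
top [(0.54, array([228.5, 254.6]), array([0.5296, 0.0691]))]
[(0.86, array([204.4, 161.5]), array([0.7305, 0.1346])), (0.69, array([208.8, 185.8]), array([0.6801, 0.1242])), (0.68, array([193.2, 191.1]), array([0.6692, 0.1549]))]
side []
[(0.95, array([345.4, 189.8]), array([0.712 , 0.1616])), (0.93, array([307.2, 379.2]), array([ 0.4817, -0.3493])), (0.93, array([284.1, 351.1]), array([ 0.4557, -0.2842])), (0.9, array([328.4, 359.5]), array([ 0.5269, -0.3214])), (0.89, array([298.7, 334.1]), array([ 0.4893, -0.2548])), (0.87, array([339.5, 201.1]), array([0.6827, 0.1185])), (0.68, array([351.9, 196.4]), array([0.7192, 0.1295])), (0.63, array([334.1, 197. ]), array([0.6746, 0.1388]))]
```

View pics/c7.png

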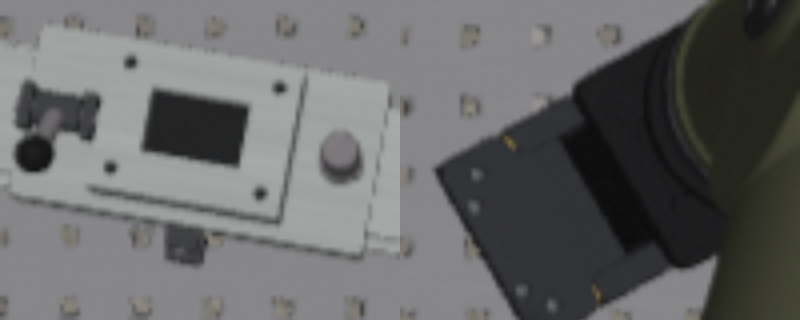

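The left crop shows the lever back at -x (knob at about (228,254)) and the pointer over the index. Now the cover.

Emit:
drive_tool(
  moves="-0.0018 0.0012 0.03 0 0.3; -0.0018 0.0012 0.06 0 0.3; -0.0018 0.0012 0.09 0 0.3; -0.0018 0.0012 0.11 0 0.3; -0.0018 0.0012 0.125 0 0.3; -0.0018 0.0012 0.135 0 0.3; -0.0018 0.0012 0.142 0 0.3; -0.0018 0.0012 0.144 0 0.3",
)

```text
time_s: 25.75
tool_pos: [0.4903, -0.2991, 0.0134]
tool_rot: [-180.0, 0.0, 28.7]
force: [-0.0, -0.6, -0.2]
grip_width: 0.0567
```

Emit:
drive_tool(
  moves="0 0 0 0 -1; 0 0 0 0 -1; 0 0 0 0 -1; 0 0 0 0 -1; 0 0 0 0 -1; 0 0 0 0 -1; 0 0 0 0 -1; 0 0 0 0 -1",
  grip_force=30,
)

```text
time_s: 26.55
tool_pos: [0.4902, -0.2987, 0.0138]
tool_rot: [-180.0, 0.0, 28.7]
force: [-2.6, 2.2, 4.6]
grip_width: 0.0238
```

Emit:
drive_tool(
  moves="0 0 -0.015 0 -1; 0 0 -0.03 0 -1; 0 0 -0.06 0 -1; 0 0 -0.1 0 -1; 0 0 -0.13 0 -1; 0.01 -0.012 -0.14 3 -1; 0.03 -0.036 -0.14 8 -1; 0.05 -0.06 -0.14 14 -1",
)

```text
time_s: 27.35
tool_pos: [0.506, -0.2225, 0.1555]
tool_rot: [179.9, -0.1, 14.3]
force: [0.3, 0.8, -3.5]
grip_width: 0.0238
```

Emit:
drive_tool(
  moves="0.011 -0.036 0 5 -1; 0.022 -0.072 0 10 -1; 0.033 -0.108 0 15 -1; 0.044 -0.144 0 20 -1; 0.055 -0.175 0 24.7 -1; 0.055 -0.175 0 24.7 -1; 0.055 -0.175 0 24.7 -1; 0.055 -0.175 0 24.7 -1",
)

```text
time_s: 28.15
tool_pos: [0.5144, -0.0406, 0.1541]
tool_rot: [179.9, -0.1, -10.1]
force: [0.8, -0.2, -3.0]
grip_width: 0.0237
```

Emit:
drive_tool(
  moves="0.012 -0.022 0 0 -1; 0.025 -0.0441 0 0 -1; 0.025 -0.0441 0.015 0 -1; 0.025 -0.0441 0.03 0 -1; 0.025 -0.0441 0.045 0 -1; 0.025 -0.0441 0.049 0 -1; 0.025 -0.0441 0.049 0 -1; 0.025 -0.0441 0.049 0 -1",
)

```text
time_s: 28.95
tool_pos: [0.5467, -0.0006, 0.1048]
tool_rot: [180.0, -0.0, -10.1]
force: [0.9, 0.7, -1.7]
grip_width: 0.0238
```

Run:
```python
from h import *
np.set_printoptions(precision=4,suppress=True)
o=get_obs();print(o["tool_pos"],o["tool_rot"],o["force"],o["time_s"]);zt=o["tool_pos"][2]-.0138+.006
C=[]
for c,(x,y) in(("top",(225,205)),("side",(255,165))):
  im,D=read_camera(c);cv2.imwrite(f"pics/{c}6.png",im[:,:,::-1]);np.save(f"{c}6.npy",D)
  print([(round(q["conf"],2),np.round(q["uv"],1),atz(c,q["uv"],zt)[:2]) for q in pinpoint(c,"hole_a")])
  C.append(cv2.resize(im[y:y+90,x:x+80,::-1],(400,450),interpolation=cv2.INTER_CUBIC))
cv2.imwrite("pics/c8.png",np.hstack(C))
```

```text
[ 0.5467 -0.0006  0.1048] [179.9894  -0.0283 -10.0716] [ 0.8703  0.7031 -1.6545] 28.95
[(0.55, array([289.3, 234.7]), array([ 0.5635, -0.0414])), (0.54, array([279. , 262.5]), array([ 0.5132, -0.0233])), (0.54, array([188.8, 168.4]), array([0.6874, 0.1435]))]
[(0.97, array([285.4, 224.6]), array([ 0.5127, -0.0473])), (0.91, array([307.9, 221.6]), array([ 0.5596, -0.0498])), (0.89, array([334.6, 197.3]), array([0.6374, 0.0175])), (0.88, array([349.1, 191.8]), array([0.6748, 0.0291])), (0.81, array([286.7, 204.9]), array([0.5294, 0.0177])), (0.74, array([353.2, 196.4]), array([0.6781, 0.0101])), (0.7, array([305.6, 200.3]), array([0.5729, 0.0233]))]
```

View pics/c8.png

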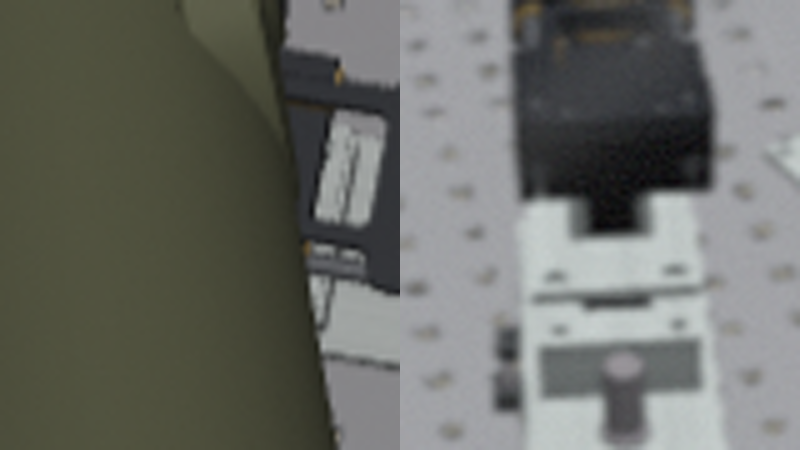

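Run:
```python
from h import *
np.set_printoptions(precision=4,suppress=True)
im=cv2.imread("pics/side6.png");D=np.load("side6.npy")
H=[dark(im,p,2) for p in((285.6,219.8),(309.8,218.4))];T=[dark(im,p,2) for p in((286.6,230.6),(310.4,229.2))]
print(H,T)
R=np.array([[.9845,.1754],[-.1754,.9845]]).T  # columns: rail x,y axes
R=np.array([[.9845,-.1754],[.1754,.9845]])
for h,t in zip(H,T):
    b=atz("side",t,.07)[:2]
    for z in(.095,.097,.099): print("thread",b,"hole",z,atz("side",h,z)[:2],"rel rail xy",R@(atz("side",h,z)[:2]-b))
# plate and housing top heights from side depth
for uv in((297,219),(292,217),(303,217),(298,215.5)): print("plate z",dep("side",uv,D))
for uv in((290,230),(306,229),(298,230),(300,230)): print("house z",dep("side",uv,D))
for uv in((299,235),(306,216)): print(dep("side",uv,D))
```

```text
[array([285.5822, 219.7505]), array([309.5106, 218.5393])] [array([286.4841, 230.5541]), array([310.1479, 229.4729])]
thread [ 0.5165 -0.0347] hole 0.095 [ 0.5168 -0.0294] rel rail xy [-0.0006  0.0053]
thread [ 0.5165 -0.0347] hole 0.097 [ 0.5164 -0.0319] rel rail xy [-0.0006  0.0028]
thread [ 0.5165 -0.0347] hole 0.099 [ 0.516  -0.0343] rel rail xy [-0.0006  0.0003]
thread [ 0.5656 -0.0443] hole 0.095 [ 0.566  -0.0384] rel rail xy [-0.0006  0.0058]
thread [ 0.5656 -0.0443] hole 0.097 [ 0.5654 -0.0409] rel rail xy [-0.0008  0.0033]
thread [ 0.5656 -0.0443] hole 0.099 [ 0.5648 -0.0433] rel rail xy [-0.001   0.0008]
plate z [ 0.5403 -0.0335  0.0953]
plate z [ 0.5311 -0.027   0.0975]
plate z [ 0.5538 -0.0309  0.0958]
plate z [ 0.5447 -0.0241  0.0965]
house z [ 0.5243 -0.0334  0.0687]
house z [ 0.5581 -0.0379  0.0678]
house z [ 0.5405 -0.0384  0.0692]
house z [ 0.5451 -0.0374  0.0674]
[ 0.5407 -0.0462  0.0617]
[ 0.5611 -0.0276  0.0945]
```

Emit:
drive_tool(
  moves="0.0007 0.0015 0.003 0 -1; 0.0007 0.0015 0.006 0 -1; 0.0007 0.0015 0.009 0 -1; 0.0007 0.0015 0.009 0 -1; 0.0007 0.0015 0.009 0 -1; 0.0007 0.0015 0.009 0 -1; 0.0007 0.0015 0.009 0 -1; 0.0007 0.0015 0.009 0 -1",
)

```text
time_s: 29.95
tool_pos: [0.5471, -0.0017, 0.0956]
tool_rot: [180.0, -0.0, -10.0]
force: [-0.6, -1.0, -2.5]
grip_width: 0.0238
```

Run:
```python
from h import *
np.set_printoptions(precision=4,suppress=True)
o=get_obs();print(o["tool_pos"],o["tool_rot"],o["force"],o["time_s"],o["grip_width"])
im,D=read_camera("side");im=im[:,:,::-1].copy();cv2.imwrite("pics/side7.png",im)
C=cv2.resize(im[195:245,270:325],(770,700)[:1]+(600,),interpolation=cv2.INTER_CUBIC);cv2.imwrite("pics/c9.png",C)
R=np.array([[.9845,-.1754],[.1754,.9845]])
zt=o["tool_pos"][2]-.0138+.006
b=lambda x,y,z:proj("side",[*(np.array([.5467,-.0016])+R.T@np.array([x,y])),z])
print("predicted px hole/thread",[b(x,-.035,z) for z in(zt,.07) for x in(-.025,.025)])
```

```text
[ 0.5471 -0.0017  0.0956] [179.9971  -0.0119 -10.0361] [-0.5611 -1.0113 -2.5086] 29.95 0.02382046212444965
predicted px hole/thread [array([285.5597, 223.1527]), array([309.4265, 221.8523]), array([285.9442, 229.6908]), array([309.5248, 228.3838])]
```

View pics/c9.png

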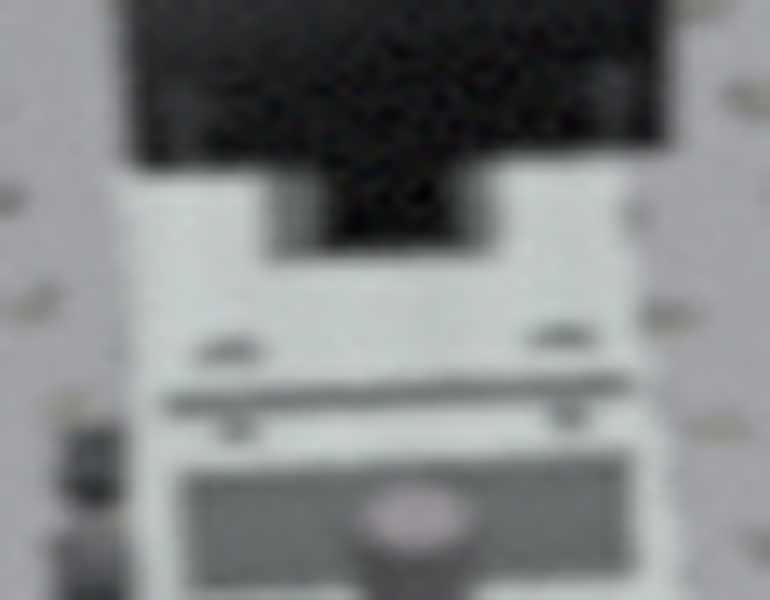

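The side crop shows plate holes at about (286,224) and (310,222) and threads at (287,230) and (310,229). Their separation matches the prediction, a clear gap is visible, and the pose is steady, so I'm handing in.

```bash
python3 -c "
from cell import *
print(sign_off()); o=get_obs(); print(o['tool_pos'],o['grip_width'],o['time_s'])"
```

```text
the job is handed in; nothing more can be done
None
the job is handed in; nothing more can be done
```

I did the whole job and handed it in at about 30 s of the 67 s allowed, with the arm still holding the cover over the housing. `sign_off()` gives no verdict, so these results rest on my own last checks.

- **Lever:** I swung it over to its far stop, and the side picture showed it leaning to +x with the carriage still in place. After the slide I pushed it back until the force rose at the stop. The knob then measured about 3 mm from its computed locked position.
- **Carriage:** I slid it about 116 mm along the rail. The first slide overshot by about 3 mm because the post slipped in the grip, so I regripped and corrected it. The top camera, read after locking, put the pointer about 0.6 mm from the index. That assumes the pointer sits at the carriage centre, which the top camera's depth data supported.
- **Cover:** I took the larger plate, gripped it by its neck and turned it to the rail's direction (tool yaw -10.0°, mount about -10°). It is level, with its underside about 11.8 mm above the housing and a visible gap.
- **Hole alignment:** the tool position and the side camera agree to about 1 mm. The arm hid the holes from the top camera, and only the two -y holes could be compared with their threads, in an oblique view. The side camera's absolute positions also differed from the top's by 3–5 mm, so I used it only to compare holes with threads.
- **Bystanders:** I moved none of them knowingly, but I didn't re-measure their positions at the end.

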